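# Clamp the sample bottles on the orbital shaker and switch it on

### The job

Load the orbital shaker: flip its cam lever up to free the clamp bar, slide the bar open, and stand every square bottle upright on the platform between the fixed rail and the bar. Then slide the bar up so that it holds all the bottles snugly against the fixed rail and flip the lever down flat to lock it; only after that turn the mains switch to on. Leave the agar plates, the tin and the tube rack where they are.

Things in the scene. Friction and masses are not known exactly. Their poses are not given: they have to be found in the camera images.
- shaker: the orbital shaker (fixed, never moves): white housing 270 mm deep (x), 405 mm wide (y), 66 mm tall; on it a platform 260 x 296 mm, its top 90 mm above the worktop. The housing beyond the platform's -y side (148 to 255 mm from the origin) is the control panel. Origin: on the worktop under the platform's centre; x away from the fixed rail (about away from the robot), y left along the rail, z up
- tray (a point): point on the platform's top (z = 90 mm), middle of the fixed rail's inner face; axes as the shaker's. The rail, along the platform's -x edge, is 16 mm thick and 32 mm tall. Bottles belong in the strip between rail and clamp bar (+x from here), 250 mm long between the side tracks, which stand 14 mm above the platform. A bottle slides on the mat with 1 to 3 N
- clampbar (a joint): sliding clamp bar, aluminium, parallel to the fixed rail, 16 mm thick, its top 32 mm above the platform: the value is the clear gap in m between the inner faces of rail and bar, 0 (shut) to 0.120 (fully open). Starts locked at 0.01 to 0.04; a bottle fills 0.050. With the cam lever up it slides with about 2 N and stays where left; with the lever flat friction holds it fast
- bar_handle (a point): middle of the bow handle behind the clamp bar: a steel rod 10 mm thick and 80 mm long, parallel to the bar, carried on two legs from the bar's back; its centre line is 52 mm above the platform and 45 mm in +x from the bar's inner face, free on all sides; axes as the shaker's
- camlever (a joint): cam lever at the bar's -y (right) end: 0 rad = flat, pointing in +y along the bar: bar locked; grows as it is lifted; 1.57 = upright, 1.9 (stop) = leaning outward: bar free (it begins to grip below about 0.45). It stays where it is left (stiff hinge); about 2 N at the tip moves it, 4 N over the last part, and a press of up to 10 N from above sets it flat
- lever_pivot (a point): the cam lever's hinge, 36 mm above the platform and 47 mm in +x from the clamp bar's inner face, over the right side track; travels with the bar. Hinge axis = the shaker's x axis; axes as the shaker's
- lever_tip (a point): in the lever's black grip: with the lever flat, 80 mm in +y and 12 mm above the pivot (at 1.9 rad about 39 mm in -y and 77 mm above it). Steel arm 14 mm wide along the hinge axis and 8 mm thick; grip 16 mm wide, 12 mm thick, 40 mm long, ending 12 mm past this point. 44 mm free height under the flat lever
- mains (a joint): rotary mains switch on the control panel: 0 rad = off, 1.05 (60 degrees clockwise seen from above) = on; springs over its middle into the nearer position; about 0.06 N m turns it
- mains_grip (a point): on the switch's vertical axis, at the height to grip (103 mm above the worktop): black bar handle 14 mm thick, 48 mm long, 32 mm tall, its top 7 mm above this point; at off the bar lies along the shaker's x axis
- bottle1: square amber glass bottle, round blue cap: body 50 x 50 mm, flat upright sides to 68 mm height, cap 37 mm across from 76 to 95 mm; closed, 0.18 to 0.36 kg. Origin: centre of its underside; z up its axis, x and y square to its sides. Starts standing on the worktop to the left of the shaker. None all along if there is no such bottle this time
- bottle2: square amber glass bottle, round blue cap: body 50 x 50 mm, flat upright sides to 68 mm height, cap 37 mm across from 76 to 95 mm; closed, 0.18 to 0.36 kg. Origin: centre of its underside; z up its axis, x and y square to its sides. Starts standing on the worktop to the left of the shaker. None all along if there is no such bottle this time
- bottle3: square amber glass bottle, round blue cap: body 50 x 50 mm, flat upright sides to 68 mm height, cap 37 mm across from 76 to 95 mm; closed, 0.18 to 0.36 kg. Origin: centre of its underside; z up its axis, x and y square to its sides. Starts standing on the worktop to the left of the shaker. None all along if there is no such bottle this time
- bottle4: square amber glass bottle, round blue cap: body 50 x 50 mm, flat upright sides to 68 mm height, cap 37 mm across from 76 to 95 mm; closed, 0.18 to 0.36 kg. Origin: centre of its underside; z up its axis, x and y square to its sides. Starts standing on the worktop to the left of the shaker. None all along if there is no such bottle this time
- dishes: bystander: stack of red agar plates, 90 mm across and 84 mm tall; origin at the centre of its underside
- tin: bystander: round steel tin, 88 mm across and 105 mm tall; origin at the centre of its underside
- tuberack: bystander: orange test tube rack, 105 x 245 mm and 55 mm tall (tubes to 77 mm); origin at the centre of its underside

How it is judged:
By the outcome, as a careful person would: the job done as asked, in the order asked, and still so for the second after the job is handed in, with the robot touching nothing.
Of bottle1, bottle2, bottle3, bottle4 only 2 to 4 are there at a start; the rules pass over those that are not, and their reading is None.
At some moment in a run one of bottle1, bottle2, bottle3, bottle4 may be knocked a few centimetres aside while the robot is not near it.
It also fails if it takes over 210 s, if anything falls off the work surface, if the arm or the gripper's body presses on something with over 40 N, if the wrist force passes 120 N, or if a joint passes its speed limit or range.

### The arm

A 7-joint arm with a two-finger parallel gripper is mounted at the origin on the work surface. World frame = base frame: x ahead of the robot, y to its left, z up, the work surface at z = 0. Lengths are in m, angles in rad, forces in N, time in s.
With the tool pointing down it reaches from about 0.4 to 0.875 m from the base axis. Payload 19.3 kg.
Tool frame: the origin (TCP) lies at the very end of the fingers, on their centre line; the grasp point (between the pads) lies 19 mm behind it; z points along the fingers, y is the line along which they close (so a half turn about z gives the same grasp; the last joint's range is limited). The gripper opens to 85 mm and grips with 20 to 120 N. Pads are 22 mm wide; open, the fingers measure 114 mm over their backs; the gripper's body (76 mm by 85 mm) begins 54 mm behind the grasp point. The pads swing forward as they close: fully open they stand 13 mm farther back than shut.
Start: joints at [1.278, 0.521, -0.036, 1.599, 0.021, 1.021, -0.113], TCP at [0.138, -0.61, 0.231] pointing down, gripper open.
Joint ranges: [-2.91, 2.91], [-0.3, 2.13], [-1.5, 1.42], [0.17, 2.43], [-1.26, 4.41], [0.16, 1.93], [-2.52, 2.52]. Speed limits (rad/s): [1.89, 1.89, 2.39, 2.39, 3.01, 3.01, 3.01].

### API

Orientations are given as [roll, pitch, yaw] about the fixed x, y, z axes, in that order (R = Rz(yaw) Ry(pitch) Rx(roll)).
In Python, from cell import manip gives the robot as it stands. Calls block until the motion is done:
- manip.goto(position, orientation): joint-space move of the TCP to a pose.
- manip.move_linear(position, frame=None, rate=0.15, force_limit=None): straight line of the TCP; frame=None keeps the orientation; rate is the mean speed in m/s. With force_limit (N) it stops when the force on the tool has changed by that much, and returns True; else False.
- manip.move_joints(angles): joint-space move.
- manip.gripper_to(opening, effort=None): finger opening in m; effort is the grip in N (None keeps the last); returns when the fingers have stopped.
- manip.wait(seconds).
- manip.solve_ik(position, orientation): joint angles nearest the present ones, or None.
- manip.get_obs(): the state.
- manip.get_image(name): name is "scene" or "side" or "wrist"; returns a dict with "frame" (480x640x3 uint8, blue, green, red), "camera_matrix" (3x3 intrinsics, pixels), "eye" and "attitude" of the camera in the world; the wrist camera has in their place "mount" (4x4, takes a point from camera to tool coordinates, whose origin is the TCP and whose axes are the flange's). Camera axes: x right, y down, z forward; pixel columns grow to the right and rows downward; lengths in m; the calibration is good to about 2 mm. A picture is of the moment at which its call begins: read the wrist's pose just before it. There is no depth.
A pose or a line that the arm cannot do raises manip.PlanningError and nothing moves.
- manip.sign_off(): hands the job in; it is judged then, once.
The state is a dict: "t": time; "joint_pos": joint angles; "joint_velocities": joint speeds; "joint_torque": joint torques, N m; "eef_pos": TCP position; "orientation": TCP orientation; "ft_force": force on the tool from outside, world axes, zero at the start; "wrist_torque": the same for the moment, N m; "finger_gap": finger opening in m; "finger_force": force on a finger pad.
Only numpy, scipy, OpenCV 4.12 (cv2) and the standard library are available. Lean on these libraries where they do the work, as an engineer would, in place of code of your own. Each camera call takes 0.05 s, during which the arm holds its last target. There are 200 camera calls.

## Working session

There is one attempt and no reset: what is moved stays moved. The work goes in short steps, each a Python script; the robot and the scene stay as the last script left them, time stands still between calls to the robot, and variables do not carry over. Pictures are saved under pics/ and viewed, at most 14 in all, crops included, and the job is handed in when it is done.

```bash
ls; mkdir -p pics; python3 - <<'E'
from cell import manip
import cv2
o=manip.get_obs();print(o)
for n in("scene","side"):
    d=manip.get_image(n);cv2.imwrite(f"pics/{n}0.png",d["frame"]);print(n,d["camera_matrix"],d["eye"],d["attitude"])
d=manip.get_image("wrist");print(d["mount"],d["camera_matrix"])
E
```

```text
pics
{'t': 0.0, 'joint_pos': array([ 1.27779384,  0.52201699, -0.03629094,  1.60000628,  0.02118308,
        1.02107166, -0.11278959]), 'joint_velocities': array([-1.12965089e-03, -6.48064765e-04,  2.05195931e-03,  3.18314608e-04,
        3.31201086e-04,  1.33218028e-03,  2.97525868e-05]), 'joint_torque': array([ 4.81211446e-04, -9.27105904e+01,  1.97970405e+00, -3.69942892e+01,
        1.77244894e-02,  8.28851829e-03, -1.21704225e-04]), 'eef_pos': array([ 0.13797769, -0.6092405 ,  0.23072489]), 'orientation': array([-3.14047778e+00,  8.26476921e-05,  2.22762479e-01]), 'ft_force': array([-0.52607657, -0.24022406,  0.0842895 ]), 'wrist_torque': array([-0.0090297 , -0.04362708, -0.00790895]), 'finger_force': 0.0, 'finger_gap': 0.08540210234357277}
scene [[585.20332614   0.         329.54527149]
 [  0.         585.20332614 233.26634222]
 [  0.           0.           1.        ]] [ 1.52395721 -0.01042127  1.12308876] [-2.34724956 -0.00473705  1.6206822 ]
side [[525.62412222   0.         319.28368647]
 [  0.         525.62412222 240.09621488]
 [  0.           0.           1.        ]] [ 0.72124111 -0.96348957  1.20699767] [-2.4252402  -0.00921962  0.24814974]
[[-1.13691234e-04 -9.53755728e-01 -3.00582766e-01  7.69385025e-02]
 [ 9.99999141e-01 -5.00914821e-04  1.21117803e-03  7.93172857e-04]
 [-1.30573435e-03 -3.00582370e-01  9.53754965e-01 -1.43636840e-01]
 [ 0.00000000e+00  0.00000000e+00  0.00000000e+00  1.00000000e+00]] [[363.44903928   0.         321.90018748]
 [  0.         363.44903928 237.20021792]
 [  0.           0.           1.        ]]
```

View pics/scene0.png

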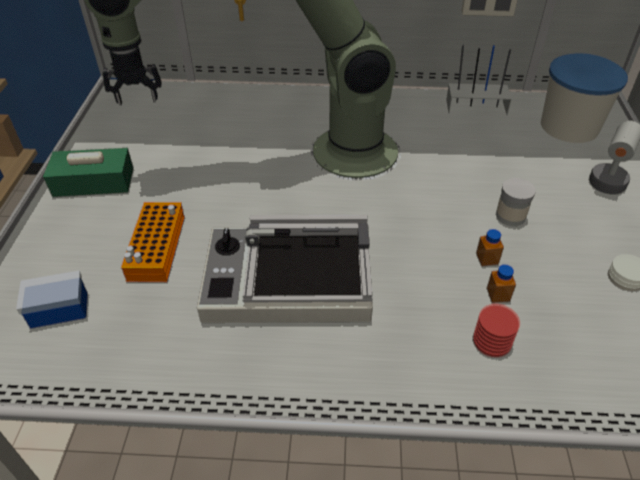

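View pics/side0.png

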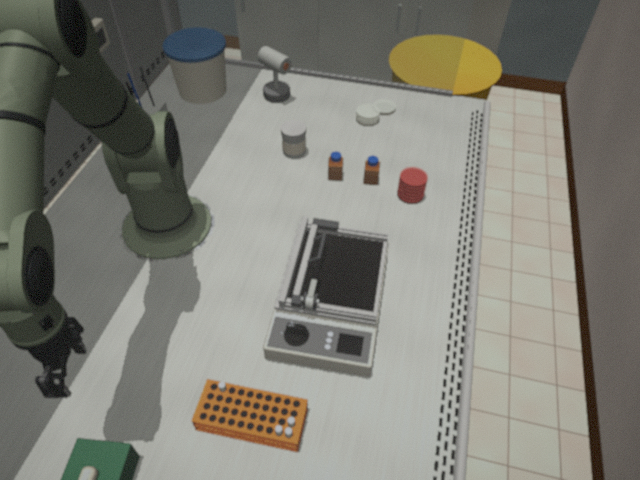

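```bash
cat > h.py <<'E'
from cell import manip
import numpy as np, cv2
from scipy.spatial.transform import Rotation as Ro
def cam(n):
    o=manip.get_obs(); d=manip.get_image(n)
    if n=="wrist":
        T=np.eye(4);T[:3,:3]=Ro.from_euler('xyz',o["orientation"]).as_matrix();T[:3,3]=o["eef_pos"]
        M=T@d["mount"];return d["frame"],d["camera_matrix"],M[:3,3],M[:3,:3]
    return d["frame"],d["camera_matrix"],np.array(d["eye"]),Ro.from_euler('xyz',d["attitude"]).as_matrix()
def ray(c,uv):
    return c[3]@np.linalg.inv(c[1])@np.array([uv[0],uv[1],1.])
def cast(c,uv,z):
    r=ray(c,uv);return c[2]+r*(z-c[2][2])/r[2]
def proj(c,p):
    q=c[1]@(c[3].T@(np.array(p)-c[2]));return q[:2]/q[2]
def tri(cs,uvs):
    A=np.zeros((3,3));b=np.zeros(3)
    for c,u in zip(cs,uvs):
        r=ray(c,u);r/=np.linalg.norm(r);P=np.eye(3)-np.outer(r,r);A+=P;b+=P@c[2]
    return np.linalg.solve(A,b)
def blobs(f,lo,hi,amin=15):
    m=cv2.inRange(cv2.cvtColor(f,cv2.COLOR_BGR2HSV),lo,hi)
    n,l,s,ce=cv2.connectedComponentsWithStats(m)
    return [(ce[i],s[i,4],l==i) for i in range(1,n) if s[i,4]>=amin]
BLUE=((105,150,60),(130,255,255)); AMB=((5,150,40),(18,255,200))
def rpy(yaw): return [np.pi,0,yaw]
E
python3 - <<'E'
from h import *
c=cam("scene");s=cam("side")
for n,x in(("sc",c),("si",s)):
    for ce,a,_ in blobs(x[0],*BLUE): print(n,ce.round(1),a, cast(x,ce,.09).round(3))
for uv in[(202,309),(370,308),(212,230),(368,226)]: print(uv,cast(c,uv,.066).round(3))
for uv,z in[((497,318),.084),((517,188),.105),((155,238),.055),((226,240),.1)]: print(cast(c,uv,z).round(3))
for p in ([.55,0,.5],[.6,.35,.45],[.6,0.0,.45]):
  for y in(0,np.pi/2,-np.pi/2,np.pi):
    q=manip.solve_ik(p,rpy(y));print(p,y,None if q is None else np.round(q,2))
E
```

```text
sc [493.3 235.6] 135 [0.459 0.353 0.09 ]
sc [505.3 271.5] 157 [0.579 0.364 0.09 ]
sc [ 54.  315.5] 804 [ 0.764 -0.65   0.09 ]
si [335.4 155.2] 31 [0.453 0.353 0.09 ]
si [372.4 159.6] 36 [0.574 0.363 0.09 ]
(202, 309) [ 0.71  -0.337  0.066]
(370, 308) [0.687 0.045 0.066]
(212, 230) [ 0.453 -0.364  0.066]
(368, 226) [0.416 0.04  0.066]
[0.714 0.325 0.084]
[0.287 0.44  0.105]
[ 0.48  -0.508  0.055]
[ 0.521 -0.311  0.1  ]
[0.55, 0, 0.5] 0 [ 0.42  0.3  -0.73  1.32  0.2   1.59 -1.86]
[0.55, 0, 0.5] 1.5707963267948966 [ 0.47  0.32 -0.81  1.32  0.23  1.6  -0.31]
[0.55, 0, 0.5] -1.5707963267948966 None
[0.55, 0, 0.5] 3.141592653589793 [ 0.6   0.37 -1.05  1.31  0.32  1.63  1.18]
[0.6, 0.35, 0.45] 0 [-0.7   0.54  0.17  1.03 -0.09  1.57 -2.13]
[0.6, 0.35, 0.45] 1.5707963267948966 [-0.14  0.69 -1.06  0.99  0.59  1.73 -0.96]
[0.6, 0.35, 0.45] -1.5707963267948966 [-0.08  0.76 -1.28  0.99  0.74  1.81  2.1 ]
[0.6, 0.35, 0.45] 3.141592653589793 [-0.11  0.71 -1.13  0.99  0.64  1.76  0.58]
[0.6, 0.0, 0.45] 0 [ 0.32  0.39 -0.63  1.3   0.23  1.52 -1.86]
[0.6, 0.0, 0.45] 1.5707963267948966 [ 0.41  0.42 -0.78  1.3   0.3   1.54 -0.34]
[0.6, 0.0, 0.45] -1.5707963267948966 None
[0.6, 0.0, 0.45] 3.141592653589793 [ 0.51  0.47 -0.98  1.29  0.39  1.57  1.16]
```

```bash
python3 - <<'E'
from h import *
import pickle
print(manip.solve_ik([.62,-.15,.33],rpy(np.pi/2)),manip.solve_ik([.62,-.15,.33],rpy(0.)))
manip.goto([.62,-.15,.33],rpy(0.)); print(manip.get_obs()["t"])
c=cam("wrist");cv2.imwrite("pics/w1.png",c[0]);pickle.dump(c,open("w1.pkl","wb"))
manip.goto([.6,.35,.33],rpy(0.)); print(manip.get_obs()["t"])
c=cam("wrist");cv2.imwrite("pics/w2.png",c[0]);pickle.dump(c,open("w2.pkl","wb"))
for ce,a,_ in blobs(c[0],*BLUE): print(ce.round(1),a, cast(c,ce,.09).round(4))
for ce,a,_ in blobs(c[0],*AMB): print(ce.round(1),a)
E
```

```text
[ 0.52239328  0.51614078 -0.59253943  1.41355392  0.29015145  1.29932727
 -0.08721611] [ 0.3218625   0.47444549 -0.27139488  1.42556089  0.12903005  1.25901964
 -1.53136232]
2.6417
4.5083
```

View pics/w1.png

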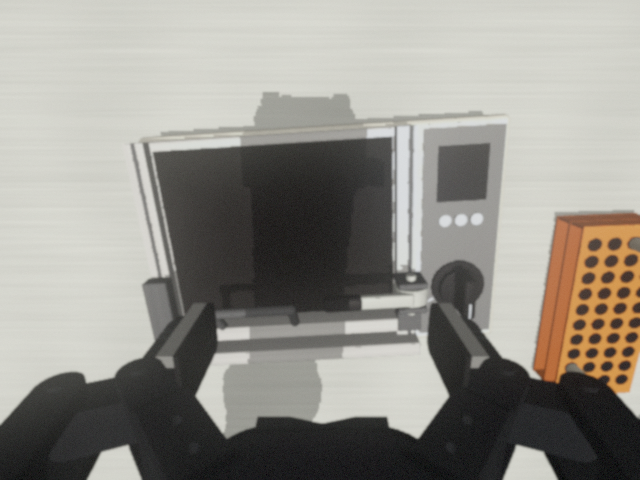

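View pics/w2.png

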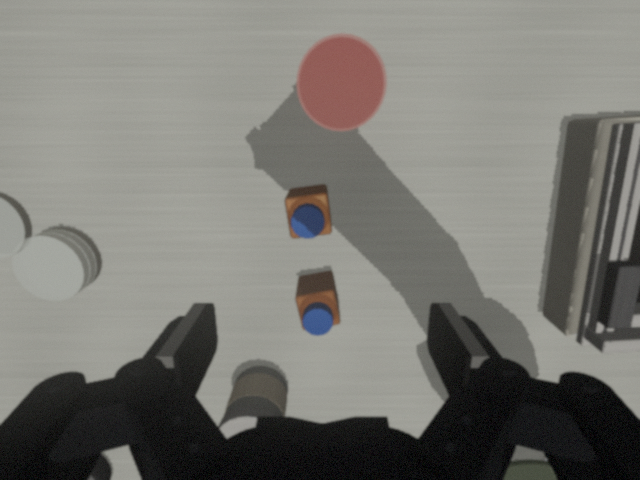

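```bash
python3 - <<'E'
from h import *
import pickle
for i,p in((3,[.44,.35,.3]),(4,[.44,-.15,.3])):
    manip.goto(p,rpy(0.)); manip.wait(.3);print(manip.get_obs()["t"])
    c=cam("wrist");cv2.imwrite(f"pics/w{i}.png",c[0]);pickle.dump(c,open(f"w{i}.pkl","wb"))
    if i==3:
        for ce,a,_ in blobs(c[0],*BLUE): print(ce.round(1),a, cast(c,ce,.095).round(4))
        for ce,a,m in blobs(c[0],(5,100,40),(18,255,255),100):
            p=np.argwhere(m)[:,::-1]; print(ce.round(1),a,p.min(0),p.max(0))
i=cv2.imread("pics/w4.png")[60:330,80:560]; cv2.imwrite("pics/w4c.png",cv2.resize(i,(800,450),interpolation=cv2.INTER_CUBIC))
i=cv2.imread("pics/w3.png")[0:300,180:480]; cv2.imwrite("pics/w3c.png",cv2.resize(i,(600,600),interpolation=cv2.INTER_CUBIC))
E
```

```text
5.55
[308.3  64.8] 1121 [279  27] [333  88]
[318.4 177.6] 974 [292 156] [343 211]
7.7167
```

View pics/w4c.png

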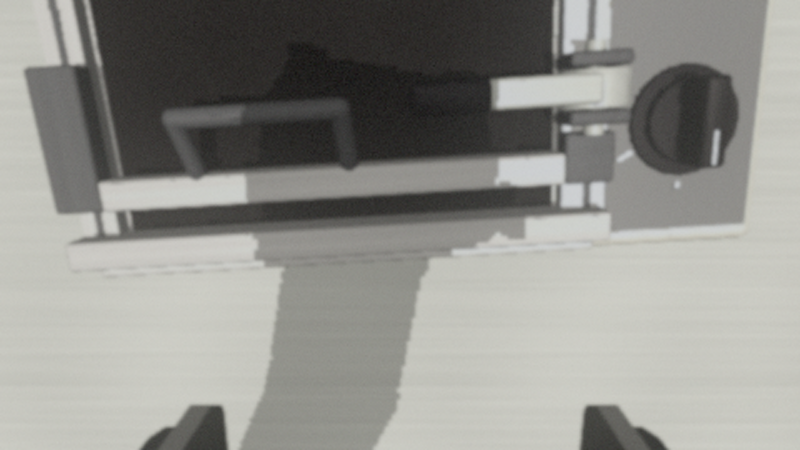

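View pics/w3c.png

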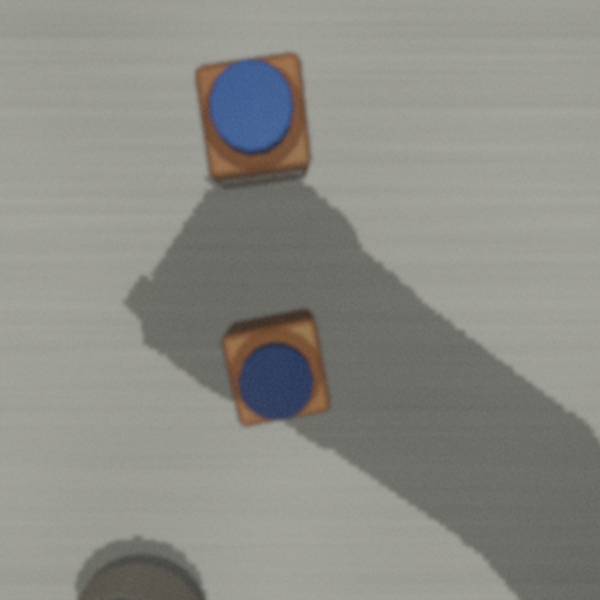

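```bash
python3 - <<'E'
from h import *
import pickle
c=pickle.load(open("w4.pkl","rb"));d=pickle.load(open("w1.pkl","rb"))
print(c[2])
f=lambda u:(80+u[0]*.6,60+u[1]*.6)
for n,u,z in[("rail far L",(84,243),.122),("rail far R",(608,208),.122),("rail near L",(70,270),.122),("rail near R",(607,238),.122),("platf near L",(105,277),.09),("hous near R",(745,236),.066),
 ("hous near L",(610,243),.066),("bar far L",(100,182),.122),("bar far R",(565,153),.122),("bar near L",(103,210),.122),("bar near R",(563,182),.122),
 ("handle L",(165,118),.142),("handle R",(347,106),.142),("leg L base",(198,172),.11),("leg R",(348,162),.11),("grip L end",(412,98),.138),("grip R",(493,95),.138),("hinge R",(630,85),.13),
 ("switch",(684,118),.075),("sw tip near",(715,165),.110),("sw tip far",(717,73),.110),
 ("grip far",(455,84),.138),("grip near",(455,110),.138),("panel R near",(745,226),.066),("sidetrackR",(583,0),.104)]:
    print(n,cast(c,f(u),z).round(4))
for n,u,z in[("mat FL",(154,152),.09),("mat FR",(392,138),.09),("hous FR",(507,115),.066),("hous FL",(131,143),.066)]: print(n,cast(d,u,z).round(4))
c3=pickle.load(open("w3.pkl","rb"));print(c3[2])
for n,u,z in[("A1",(197,70),.068),("A2",(296,55),.068),("A3",(309,162),.068),("A4",(211,178),.068),("B1",(223,340),.068),("B2",(315,318),.068),("B3",(328,408),.068),("B4",(243,425),.068),("capA",(250,105),.095),("capB",(275,380),.095)]:
    print(n,cast(c3,(180+u[0]/2,u[1]/2),z).round(4))
E
```

```text
[ 0.51726007 -0.15039976  0.44358812]
rail far L [0.4457 0.022  0.122 ]
rail far R [ 0.4648 -0.26    0.122 ]
rail near L [0.4306 0.032  0.122 ]
rail near R [ 0.4485 -0.2611  0.122 ]
platf near L [0.4175 0.0297 0.09  ]
hous near R [ 0.4378 -0.3678  0.066 ]
hous near L [ 0.4333 -0.2826  0.066 ]
bar far L [0.4784 0.0084 0.122 ]
bar far R [ 0.4934 -0.2347  0.122 ]
bar near L [0.4636 0.009  0.122 ]
bar near R [ 0.4785 -0.2349  0.122 ]
handle L [ 0.5111 -0.037   0.142 ]
handle R [ 0.5166 -0.1241  0.142 ]
leg L base [ 0.4823 -0.0396  0.11  ]
leg R [ 0.4877 -0.1211  0.11  ]
grip L end [ 0.5203 -0.155   0.138 ]
grip R [ 0.5217 -0.1938  0.138 ]
hinge R [ 0.5265 -0.2618  0.13  ]
switch [ 0.5099 -0.315   0.075 ]
sw tip near [ 0.4862 -0.3196  0.11  ]
sw tip far [ 0.5329 -0.3134  0.11  ]
grip far [ 0.5266 -0.1755  0.138 ]
grip near [ 0.5148 -0.1758  0.138 ]
panel R near [ 0.4443 -0.3667  0.066 ]
sidetrackR [ 0.5682 -0.2425  0.104 ]
mat FL [0.6683 0.0204 0.09  ]
mat FR [ 0.6818 -0.2239  0.09  ]
hous FR [ 0.7043 -0.3494  0.066 ]
hous FL [0.6761 0.0548 0.066 ]
[0.51766555 0.34912568 0.44338466]
A1 [0.5947 0.3885 0.068 ]
A2 [0.6008 0.343  0.068 ]
A3 [0.5555 0.3366 0.068 ]
A4 [0.5485 0.3835 0.068 ]
B1 [0.4715 0.3798 0.068 ]
B2 [0.4825 0.3328 0.068 ]
B3 [0.436  0.3254 0.068 ]
B4 [0.4268 0.3703 0.068 ]
capA [0.5756 0.3632 0.095 ]
capB [0.4556 0.3529 0.095 ]
```

```bash
cat >> h.py <<'E'
PSI=.062; XH=np.array([np.cos(PSI),np.sin(PSI),0]); YH=np.array([-np.sin(PSI),np.cos(PSI),0])
TRAY=np.array([.4552,-.1110,.09])
def loc(x,y,z): return TRAY+x*XH+y*YH+np.array([0,0,z])
def tip(gap,th): # lever tip point
    r,a=np.hypot(.08,.012),np.arctan2(.012,.08)+th
    return loc(gap+.047,-.140+r*np.cos(a),.036+r*np.sin(a))
def up(p,z): return np.array([p[0],p[1],z])
def st(m=""):
    o=manip.get_obs();print(m,"t%.1f"%o["t"],o["eef_pos"].round(4),"gap%.4f"%o["finger_gap"],"F",o["ft_force"].round(1),"ff%.1f"%o["finger_force"])
YP=PSI+np.pi/2
E
python3 - <<'E'
from h import *
D=np.array([0,0,-.010]); g=.0155
p=tip(g,0)+D
manip.gripper_to(.040,25)
manip.goto(up(p,.22),rpy(YP)); st("above")
c=cam("wrist");cv2.imwrite("pics/w5.png",c[0])
manip.move_linear(p,rate=.08,force_limit=8); st("down")
manip.gripper_to(0,25); st("closed")
for th in np.linspace(.2,1.75,9):
    manip.move_linear(tip(g,th)+D*(1 if th<1.2 else 1),rate=.1); 
    if th<.5 or th>1.7: st("%.2f"%th)
manip.gripper_to(.045); st("open")
manip.move_linear(up(manip.get_obs()["eef_pos"],.29)); st()
c=cam("wrist");cv2.imwrite("pics/w6.png",c[0])
E
```

```text
above t9.7 [ 0.5213 -0.167   0.2202] gap0.0401 F [ 0.1 -0.5 -0.3] ff0.0
down t11.0 [ 0.5216 -0.1671  0.1285] gap0.0396 F [-0.4 -0.4 -0.1] ff0.0
closed t11.3 [ 0.5206 -0.1671  0.1283] gap0.0150 F [-5.8  0.6  8. ] ff29.3
0.20 t11.7 [ 0.5209 -0.1715  0.1442] gap0.0151 F [-6.3 -1.   2.4] ff28.0
0.39 t12.0 [ 0.5218 -0.1782  0.1581] gap0.0153 F [-4.6 -1.3  3.4] ff27.4
1.75 t14.1 [ 0.5279 -0.2728  0.1926] gap0.0149 F [-0.1 -0.7  4.8] ff24.4
open t14.5 [ 0.5278 -0.2727  0.1925] gap0.0450 F [-0.7  0.4  0.4] ff0.0
 t15.3 [ 0.5274 -0.2726  0.2891] gap0.0453 F [ 0.5  0.5 -0.1] ff0.0
```

```bash
python3 - <<'E'
from h import *
g=.0155
p=loc(g+.045,.0267,.040)
manip.goto(up(p,.22),rpy(YP))
manip.move_linear(p,rate=.1,force_limit=8); st("down")
manip.gripper_to(0,25); st("closed")
r=manip.move_linear(loc(.117+.045,.0267,.040),rate=.08,force_limit=12); st("slid %s"%r)
manip.gripper_to(.045); st("open")
manip.move_linear(up(manip.get_obs()["eef_pos"],.25))
manip.goto([.44,.0,.36],rpy(0.)); manip.gripper_to(.085)
c=cam("wrist");cv2.imwrite("pics/w6.png",c[0])
s=cam("scene");q=cam("side")
for n,x in(("sc",s),("si",q)):
    for ce,a,_ in blobs(x[0],*BLUE): print(n,ce.round(1),a, cast(x,ce,.09).round(3))
E
```

```text
down t17.2 [ 0.5143 -0.0806  0.1305] gap0.0451 F [ 0.  -0.5  0.4] ff0.0
closed t17.7 [ 0.5142 -0.0806  0.1304] gap0.0087 F [-1.1 -0.4  6.3] ff25.2
slid False t19.1 [ 0.6158 -0.0745  0.1305] gap0.0085 F [ 2.3 -1.9  5.6] ff25.2
open t19.5 [ 0.6151 -0.0743  0.1299] gap0.0450 F [-0.6  0.1 -0.4] ff0.0
sc [491.9  53.5] 16 [-0.501  0.491  0.09 ]
sc [493.3 235.5] 131 [0.459 0.354 0.09 ]
sc [505.3 271.5] 157 [0.579 0.364 0.09 ]
sc [ 54.  315.4] 801 [ 0.764 -0.65   0.09 ]
si [335.5 155.4] 38 [0.453 0.352 0.09 ]
si [372.4 159.6] 38 [0.574 0.362 0.09 ]
```

View pics/w6.png

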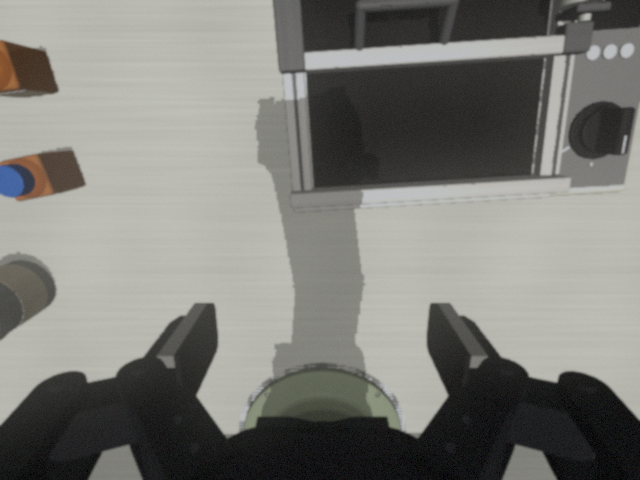

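```bash
cat >> h.py <<'E'
def caps():
    "bottle caps seen from above by the wrist camera, cast at cap-top height"
    c=cam("wrist"); return c,[cast(c,ce,.0945)[:2] for ce,a,_ in blobs(c[0],*BLUE,150)]
def pick_place(xy,yaw,ly,tz=.031):
    xy=np.array(xy); y0=yaw
    manip.goto([xy[0]-.10,xy[1],.30],rpy(y0)); manip.gripper_to(.085); manip.wait(.2)
    c,cs=caps(); cs=sorted(cs,key=lambda q:np.linalg.norm(q-xy)); print("caps",np.round(cs,4))
    if not cs or np.linalg.norm(cs[0]-xy)>.006:
        cv2.imwrite("pics/moved.png",c[0]); print("MOVED"); return False
    manip.goto([*xy,.16],rpy(yaw))
    if manip.move_linear([*xy,tz],rate=.1,force_limit=8): st("blocked"); return False
    manip.gripper_to(0,50); st("gripped")
    if manip.get_obs()["finger_gap"]<.04: return False
    manip.move_linear([*xy,.24],rate=.15); st("lifted")
    p=loc(.040,ly,tz)
    manip.goto(up(p,.24),rpy(PSI))
    manip.move_linear(up(p,.09+tz+.006),rate=.12)
    r=manip.move_linear(up(p,.09+tz-.004),rate=.03,force_limit=4); st("down %s"%r)
    manip.gripper_to(.066); st("open")
    manip.move_linear(up(p,.27)); return True
E
python3 - <<'E'
from h import *
print(pick_place([.4548,.3524],.2,-.06))
E
```

```text
caps []
MOVED
False
```

```bash
sed -i 's/BLUE=((105,150,60),(130,255,255))/BLUE=((100,90,40),(135,255,255))/' h.py; python3 - <<'E'
from h import *
h=cv2.cvtColor(cv2.imread("pics/moved.png"),cv2.COLOR_BGR2HSV)
for ce,a,m in blobs(cv2.imread("pics/moved.png"),*BLUE,100): print(ce,a,h[m].mean(0))
i=cv2.imread("pics/w3.png");print(cv2.cvtColor(i,cv2.COLOR_BGR2HSV)[[52,190],[305,317]])
print(pick_place([.4548,.3524],.2,-.06))
E
```

```text
[341.74753289  98.25657895] 1216 [110.65213816 121.48848684 103.94407895]
[[109 139 149]
 [110 124  97]]
caps [[0.4547 0.3529]]
gripped t27.7 [0.4549 0.3526 0.0315] gap0.0488 F [-0.4 -0.3  5.8] ff52.1
lifted t29.3 [0.4545 0.3521 0.2392] gap0.0491 F [-0.4  0.1 -2.7] ff52.1
down True t32.5 [ 0.4993 -0.1685  0.1211] gap0.0493 F [0.6 0.4 1.3] ff52.9
open t32.9 [ 0.4989 -0.1685  0.1209] gap0.0660 F [-0.2 -0.1 -0.1] ff0.0
True
```

```bash
python3 - <<'E'
from h import *
print(pick_place([.5755,.3632],.135,.06))
manip.goto([.44,-.11,.36],rpy(0.)); manip.wait(.2)
c,cs=caps();cv2.imwrite("pics/w7.png",c[0])
for ce,a,_ in blobs(c[0],*BLUE,150): 
    d=cast(c,ce,.185)-TRAY; print(a,"local",(d@XH).round(4),(d@YH).round(4))
s=cam("scene")
for ce,a,_ in blobs(s[0],*BLUE): print(ce.round(1),a,cast(s,ce,.18).round(3))
E
```

```text
caps [[0.5763 0.3632]]
gripped t39.1 [0.5757 0.3634 0.0315] gap0.0491 F [-0.9  0.3  7.1] ff52.8
lifted t40.6 [0.5752 0.363  0.2391] gap0.0496 F [-0.4 -0.2 -1.8] ff52.0
down True t43.6 [ 0.4919 -0.0487  0.1211] gap0.0497 F [ 1.3 -1.5  0.5] ff52.9
open t43.9 [ 0.4915 -0.0487  0.1209] gap0.0658 F [-0.4  0.4 -0.1] ff0.0
True
1438 local 0.0406 -0.0612
1309 local 0.0254 0.0616
[43.8 68.2] 11814 [-0.141 -1.008  0.18 ]
[489.4  66.8] 82 [-0.234  0.426  0.18 ]
[587.9  73.7] 2415 [-0.208  0.735  0.18 ]
[334.7 208.9] 173 [ 0.481 -0.046  0.18 ]
[283.2 213.6] 169 [ 0.504 -0.167  0.18 ]
[ 58.4 312.8] 1045 [ 0.823 -0.588  0.18 ]
```

View pics/w7.png

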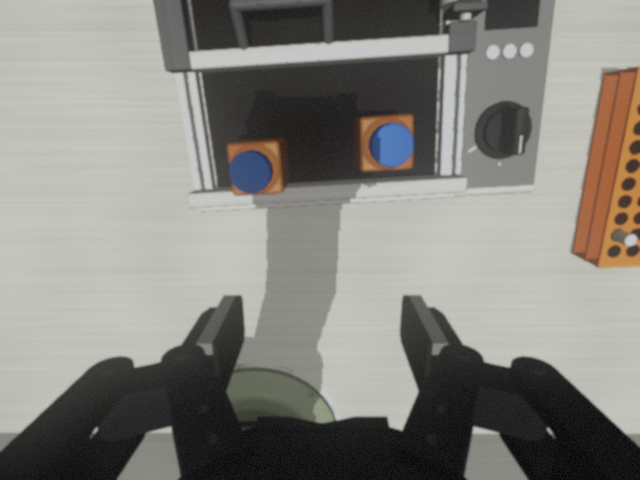

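```bash
python3 - <<'E'
from h import *
p=loc(.1615,.0267,.040)
manip.gripper_to(.04)
manip.goto(up(p,.25),rpy(YP))
manip.move_linear(p,rate=.1,force_limit=8); st("down")
manip.gripper_to(0,40); st("closed")
r=manip.move_linear(loc(.060+.045,.0267,.040),rate=.06,force_limit=16); st("slid %s"%r)
r=manip.move_linear(loc(.043+.045,.0267,.040),rate=.02,force_limit=14); st("snug %s"%r)
d=manip.get_obs()["eef_pos"]-TRAY; print("gap est",d@XH-.045)
manip.gripper_to(.03); st("open"); d=manip.get_obs()["eef_pos"]-TRAY; print("gap est",d@XH-.045)
manip.move_linear(up(manip.get_obs()["eef_pos"],.29))
manip.goto([.44,-.11,.36],rpy(0.)); manip.wait(.2)
c,cs=caps();cv2.imwrite("pics/w8.png",c[0])
for ce,a,_ in blobs(c[0],*BLUE,150): 
    d=cast(c,ce,.185)-TRAY; print(a,"local",(d@XH).round(4),(d@YH).round(4))
st()
cv2.imwrite("pics/w8c.png",cv2.resize(c[0][0:260,130:560],(800,484),interpolation=cv2.INTER_CUBIC))
E
```

```text
down t48.8 [ 0.6151 -0.0744  0.1306] gap0.0403 F [-0.5 -0.5  0.7] ff0.0
closed t49.2 [ 0.615  -0.0744  0.1304] gap0.0083 F [-0.5 -0.2  5.2] ff39.1
slid False t50.3 [ 0.5584 -0.0778  0.1304] gap0.0080 F [-0.9 -0.2 10.5] ff39.9
snug True t50.9 [ 0.5473 -0.0785  0.1305] gap0.0083 F [2.9 0.1 1.1] ff40.5
gap est 0.04896113202631486
open t51.2 [ 0.5469 -0.0785  0.1303] gap0.0298 F [-0.  -0.2 -0.7] ff0.0
gap est 0.04857495230036675
1348 local 0.0248 -0.0612
1293 local 0.0252 0.0615
 t54.0 [ 0.4401 -0.1099  0.3597] gap0.0299 F [0.1 0.6 0. ] ff0.0
```

View pics/w8c.png

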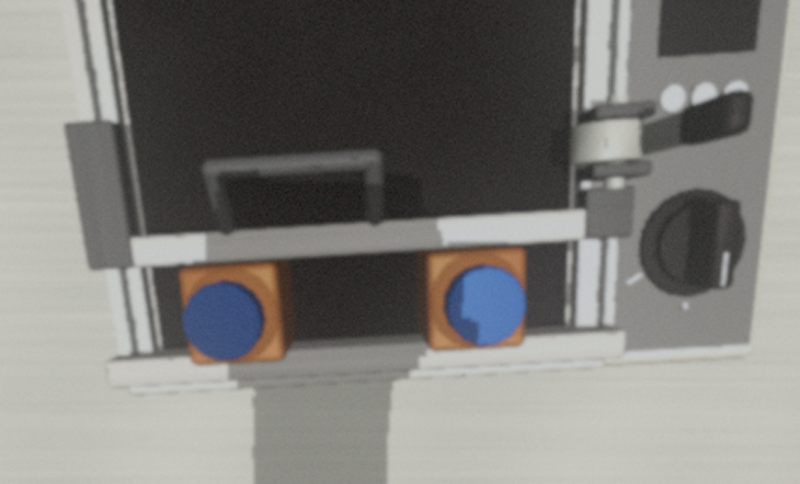

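```bash
python3 - <<'E'
from h import *
D=np.array([0,0,-.010]); g=.0488
p=tip(g,1.75)+D
manip.gripper_to(.045)
manip.goto(up(p,.29),rpy(YP))
print(manip.move_linear(p,rate=.1,force_limit=8)); st("down")
manip.gripper_to(0,40); st("closed")
for th in np.linspace(1.6,.0,10):
    manip.move_linear(tip(g,th)+D,rate=.1)
    if th<.6: st("%.2f"%th)
manip.gripper_to(.03); st("open")
q=tip(g,0)
manip.move_linear(up(q,.19)); manip.gripper_to(0,40)
r=manip.move_linear(up(q,.138),rate=.03,force_limit=11); st("press %s"%r)
manip.move_linear(up(q,.25))
manip.goto([.44,-.11,.36],rpy(0.)); manip.wait(.2)
c,cs=caps()
for ce,a,_ in blobs(c[0],*BLUE,150): 
    d=cast(c,ce,.185)-TRAY; print(a,"local",(d@XH).round(4),(d@YH).round(4))
cv2.imwrite("pics/w9c.png",cv2.resize(c[0][0:260,130:560],(800,484),interpolation=cv2.INTER_CUBIC))
E
```

```text
False
down t56.9 [ 0.5614 -0.2709  0.1932] gap0.0449 F [-0.1 -0.2 -0. ] ff0.0
closed t57.3 [ 0.5613 -0.271   0.193 ] gap0.0141 F [-0.8 -0.5  5.1] ff38.9
0.53 t59.3 [ 0.5564 -0.1808  0.1673] gap0.0141 F [0.9 8.9 9.4] ff74.5
0.36 t59.6 [ 0.5563 -0.1725  0.1555] gap0.0144 F [ 3.1 10.4  9.5] ff76.6
0.18 t59.9 [ 0.5559 -0.1664  0.1421] gap0.0141 F [ 2.7 11.5  6.8] ff78.5
0.00 t60.2 [ 0.5557 -0.1628  0.128 ] gap0.0142 F [ 3.8 12.4  4.8] ff80.1
open t60.5 [ 0.5543 -0.1655  0.1277] gap0.0301 F [-0.4 -0.3  0.6] ff0.0
press True t62.9 [ 0.5548 -0.1647  0.1439] gap0.0000 F [-3.5 -0.8 13.3] ff6.1
1358 local 0.0248 -0.0611
1299 local 0.0252 0.0615
```

View pics/w9c.png

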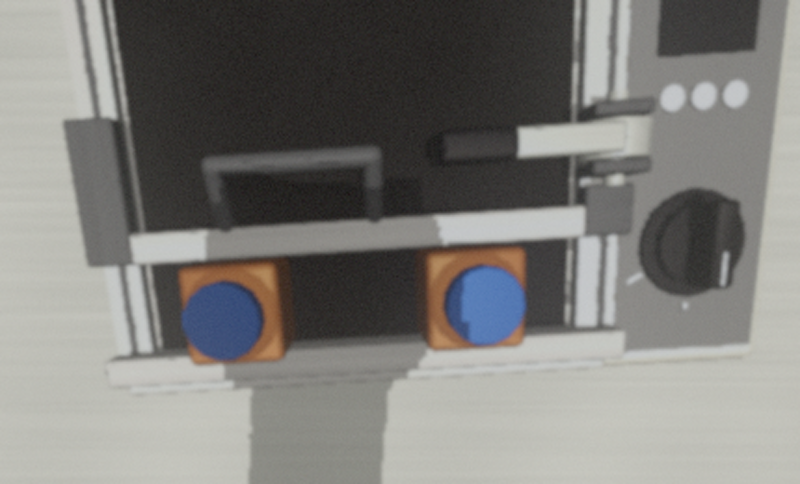

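```bash
python3 - <<'E'
from h import *
p=np.array([.5095,-.3165,.087]); y=PSI+np.pi
manip.gripper_to(.035)
manip.goto(up(p,.2),rpy(y)); print(manip.get_obs()["joint_pos"].round(2))
print(manip.move_linear(p,rate=.08,force_limit=8)); st("down")
manip.gripper_to(0,30); st("closed")
for a in (.35,.7,1.05,1.09):
    manip.move_linear(p,frame=rpy(y-a)); st("%.2f"%a); print(manip.get_obs()["wrist_torque"].round(3))
manip.gripper_to(.035); st("open")
manip.move_linear(up(p,.25))
manip.goto([.44,-.11,.36],rpy(0.)); manip.wait(.2)
c,cs=caps()
for ce,a,_ in blobs(c[0],*BLUE,150): 
    d=cast(c,ce,.185)-TRAY; print(a,"local",(d@XH).round(4),(d@YH).round(4))
cv2.imwrite("pics/w10c.png",cv2.resize(c[0][0:260,130:560],(800,484),interpolation=cv2.INTER_CUBIC))
cv2.imwrite("pics/s10.png",cam("scene")[0])
E
```

```text
[ 1.22  0.85 -1.28  1.66  0.84  1.29  1.41]
False
down t69.9 [ 0.5097 -0.3166  0.0874] gap0.0348 F [-0.2 -0.  -0.2] ff0.0
closed t70.2 [ 0.5096 -0.3153  0.0875] gap0.0137 F [-3.1  7.5  8. ] ff31.8
0.35 t70.7 [ 0.5095 -0.3156  0.0875] gap0.0137 F [-4.7  5.2  8.1] ff31.7
[1.12  0.823 0.023]
0.70 t71.2 [ 0.5093 -0.3159  0.0875] gap0.0131 F [-3.9  4.3  8.8] ff31.7
[ 0.801  1.134 -0.055]
1.05 t71.7 [ 0.5091 -0.3161  0.0875] gap0.0132 F [-5.7  3.8  9.7] ff32.0
[ 0.664  1.487 -0.049]
1.09 t72.0 [ 0.5093 -0.3162  0.0876] gap0.0135 F [-5.5  1.7  8.9] ff42.3
[0.51  1.219 0.711]
open t72.3 [ 0.5095 -0.3165  0.087 ] gap0.0351 F [ 0.6 -0.2 -0.1] ff0.0
1353 local 0.0249 -0.0611
1293 local 0.0252 0.0615
```

View pics/w10c.png

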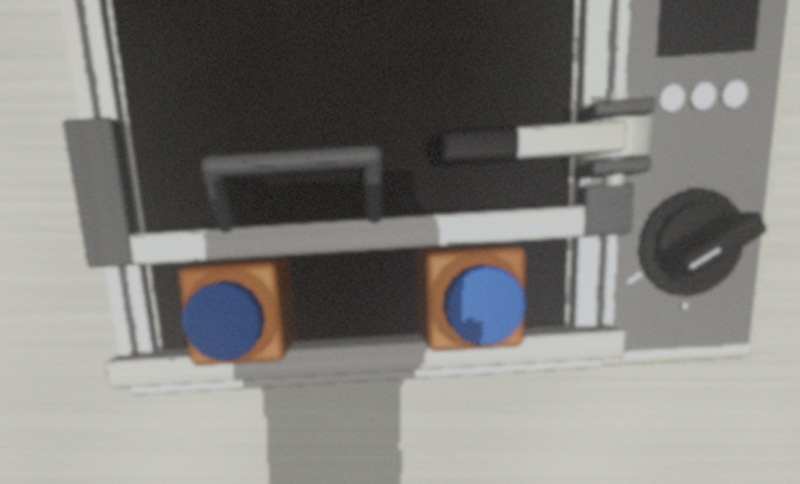

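View pics/s10.png

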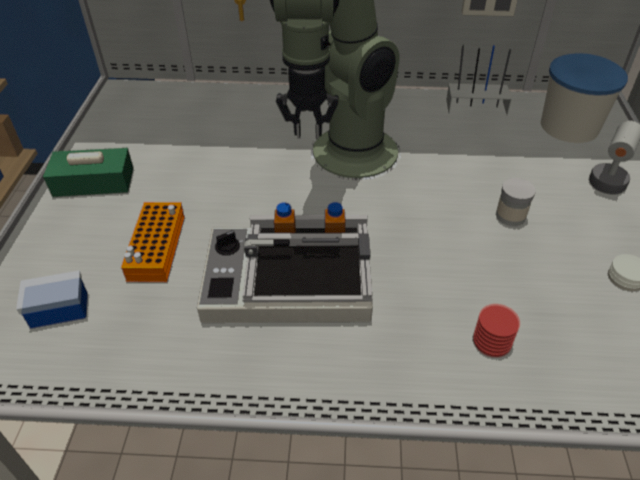

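The wrist view shows both bottles standing between the rail and the bar (crop pixels 223,320 and 486,305). The lever is flat, and the switch at (697,240) has turned 60° clockwise to the on mark. The scene view shows the plates, tin and rack where they started.

```bash
python3 -c "
from h import *
print(manip.sign_off())"
```

```text
the job is handed in; nothing more can be done
None
```

I handed the job in with both bottles present clamped upright against the fixed rail, the cam lever flat and the mains then switched on; the plates, tin and tube rack were not touched.

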